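Seat, clamp and open the kitchen water filter

TASK

Push the loose filter cartridge along its cradle into the blue filter head until you feel it meet the seal, then swing the red-handled clamp lever across behind it until it holds the cartridge on the seal with a firm squeeze of about 10 N, and let go. Then open the yellow-handled valve half way (45 degrees). Be gentle: never press on the cartridge with more than 20 N, and leave the mug, bottle and jar where they stand.

Things in the scene. Friction and masses are not known exactly. Their poses are not given: they have to be found in the camera images.
- unit: Filter unit screwed to the worktop: grey base plate 380 x 130 x 8 mm, steel cradle, blue head. Origin at worktop level, z up, x = direction in which the cartridge is pushed (cradle to head), y left of that. In mm: blue head x 50..165, y -44..44, z 6..82, its bore 64 wide and 62 high, open to the cradle.
- cradle_rear (a point): Middle of the cradle's open rear end, on its floor, at x -200 of the unit, z 10. The cradle is a steel channel from here to x 50, 60 mm wide inside, between two rails 6 mm thick with tops at z 20.
- bore_mouth (a point): Centre of the bore's mouth, x 50 of the unit, z 38. Inside hides a springy seal: the cartridge meets it when its origin is at unit x 33 to 45 mm, different each time and unseen, so it must be felt. The seal pushes back 1.5 N per mm of squeeze (20 mm at most) and pushes the cartridge out again when it is let go, to within about 2 mm of where they met.
- cartridge: Loose filter cartridge, white with blue band, 0.24 to 0.39 kg, lying in the cradle. Origin: centre of its underside; x = towards its nose (the unit's x). Flanges 56 mm square at x -75..-65 and 35..45, round body 50 mm across, axis 28 mm above the underside; grey nose 44 mm across, to x 75. It starts 45 to 110 mm short of the seal and slides with 1 to 3 N of friction.
- boss (a point): End of the cartridge's blue domed rear boss, the place to push on: 28 mm across, dome radius 14, standing 22 mm out of the rear flange, at cartridge x -97, z 38 mm above the worktop. The clamp lever presses here.
- clamp: Steel clamp lever, bar 14 mm wide, on a vertical pivot at x -60, y 52 of the unit. Origin on the pivot at the bar's mid height, z 42 (bar z 32..52). The bar points along this body's -x. Open (body yaw 0 to 0.25 rad beyond the unit's) it lies back beside the cradle; it swings counter-clockwise from above, by 1.4 to 1.85 rad in all, across behind the cartridge, which must be pushed in first.
- clamp_handle (a point): Middle of the red handle of the clamp lever, 119 mm from the pivot; handle 62 mm long, 18 wide, z 30..54 mm. Stiff hinge: 0.9 N m of friction (about 8 N here), more as it squeezes the seal. It stays where it is left and can be turned back. It presses on the boss about 52 mm from the pivot.
- valve (a joint): Angle of the valve handle, rad: 0 closed (handle across the pipe, along the unit's +x), pi/2 fully open (handle pointing out along the pipe, the unit's -y); 0 to 0.2 at the start. It opens clockwise seen from above, with 0.2 N m of friction, and stays where it is left.
- valve_pivot (a point): Point on the vertical axis of the valve handle at the handle's mid height, z 66 mm, at x 125, y -85 of the unit. The yellow handle is 95 mm long from this axis, 16 mm wide and 14 mm high (z 59 to 73), above a brass valve body whose top is at z 57.
- mug: Blue mug, 80 mm across, 90 mm high, origin at the centre of its underside, on the worktop; bystander.
- soap: Green washing-up bottle, 60 mm across, 170 mm high, origin at the centre of its underside; bystander.
- jar: Amber jar with black lid, 68 mm across, 80 mm high, origin at the centre of its underside; bystander.
Things that resemble listed ones, but are neither listed nor needed, are in the scene too. What is shaped like the cartridge but pink or purple is not meant.

How it is judged:
On the way, in this order (a step that is already met when the one before it is completed fails the run):
1. the cartridge has been pushed into the head without the clamp (x of cartridge in the frame of unit above 0.03 m and contact force between clamp and cartridge below 0.5 N), for 0.1 s.
2. the clamp lies across behind the cartridge and squeezes it with 6 to 15 N, the valve still shut and the lever let go (contact force between clamp and cartridge between 6 and 15 N and angle between the x axis of clamp and the y axis of unit, either way round below 0.45 rad and value of joint valve below 0.4 rad and contact force between the fingers and clamp below 0.5 N), for 0.2 s.
3. the valve is half open (value of joint valve between 0.645 and 0.925 rad), for 0.2 s.
At the end, for the whole second after the job is handed in: The cartridge is in the head (origin past x 30 mm of the unit) and at rest, the clamp lever lies across behind it (within 0.45 rad of square) and squeezes it with 6 to 15 N, and the valve handle stands at 45 degrees, within 8 degrees (all of step 3 and contact force between clamp and cartridge between 6 and 15 N and angle between the x axis of clamp and the y axis of unit, either way round below 0.45 rad and x of cartridge in the frame of unit above 0.03 m and linear speed of cartridge below 0.01 m/s); the robot touches nothing.
It fails at once if the robot presses on the cartridge with more than 25 N (contact force between the fingers and cartridge above 25 N).
It fails at once if the clamp presses on the cartridge with more than 22 N (contact force between clamp and cartridge above 22 N).
It fails at once if the valve is opened while the cartridge is not clamped (value of joint valve above 0.45 rad and contact force between clamp and cartridge below 3 N).
It fails at once if the mug, bottle or jar is moved by more than 30 mm or tipped (distance of any of mug, soap, jar from where it was at the start of the episode above 0.03 m or angle between any of mug, soap, jar's own z axis and vertical above 0.35 rad).
It also fails if it takes over 67 s, if anything falls off the work surface, if the arm or the gripper's body presses on something with over 40 N, if the wrist force passes 120 N, or if a joint passes its speed limit or range.

ROBOT

A 6-joint arm with a two-finger parallel gripper is mounted at the origin on the work surface. World frame = base frame: x ahead of the robot, y to its left, z up, the work surface at z = 0. Lengths are in m, angles in rad, forces in N, time in s.
With the tool pointing down it reaches from about 0.3 to 0.875 m from the base axis. Payload 4.2 kg.
Tool frame: the origin (TCP) lies midway between the tips of the shut fingers; the grasp point (between the pads) lies 19 mm behind it; z points along the fingers, y is the line along which they close (so a half turn about z gives the same grasp; the last joint's range is limited). The gripper opens to 85 mm and grips with 20 to 120 N. Pads are 22 mm wide; open, the fingers measure 114 mm over their backs; the gripper's body (76 mm by 85 mm) begins 54 mm behind the grasp point. The pads swing forward as they close: fully open they stand 13 mm farther back than shut.
Start: joints at [1.201, 0.32, 1.565, -0, 1.257, -0.02], TCP at [0.197, 0.54, 0.196] pointing down, gripper open.
Joint ranges: [-3.11, 3.11], [-0.84, 2.01], [0.21, 2.61], [-1.34, 4.49], [0.05, 2.63], [-2.56, 2.56]. Speed limits (rad/s): [2.57, 2.57, 3.14, 3.14, 3.14, 3.14].

INTERFACE

Orientations are given as a 3x3 rotation matrix whose columns are the frame's x, y, z axes.
In Python, from station import robot, set_gripper, kinematics, telemetry, get_image, calibration, job gives the robot as it stands. Calls block until the motion is done:
- robot.move_ptp(position, orientation): joint-space move of the TCP to a pose.
- robot.move_linear(position, ori=None, velocity=0.15, stop_force=None): straight line of the TCP; ori=None keeps the orientation; velocity is the mean speed in m/s. With stop_force (N) it stops when the force on the tool has changed by that much, and returns True; else False.
- robot.set_joints(angles): joint-space move.
- set_gripper(opening): finger opening in m; the grip force is fixed at half the most; returns when the fingers have stopped.
- robot.pause(seconds).
- kinematics.solve_ik(position, orientation): joint angles nearest the present ones, or None.
- telemetry.get_obs(): the state.
- get_image(name): name is "side" or "top" or "wrist"; returns the picture (384x512x3 uint8, blue, green, red); there is no depth.
- calibration(name): a dict with "fx", "fy", "cx", "cy" (pixels), "world_to_cam" (4x4, takes a point from world to camera coordinates); the wrist camera has in their place "T_tool_cam" (4x4, takes a point from camera to tool coordinates, whose origin is the TCP and whose axes are the flange's). Camera axes: x right, y up, looking along -z (the intrinsics and any distortion apply to the point x, -y, -z); pixel columns grow to the right and rows downward; lengths in m; the calibration is good to about 2 mm. A picture is of the moment at which its call begins: read the wrist's pose just before it. calibration takes no time and is no camera call.
A pose or a line that the arm cannot do raises robot.Unreachable and nothing moves.
- job.finish_job(): hands the job in; it is judged then, once.
The state is a dict: "time_s": time; "joint_pos": joint angles; "joint_vel": joint speeds; "tau": joint torques, N m; "eef_pos": TCP position; "orientation": TCP orientation; "contact_force": force on the tool from outside, world axes, zero at the start; "ft_torque": the same for the moment, N m; "gripper_width": finger opening in m; "finger_force": force on a finger pad.
Only numpy, scipy, OpenCV 4.12 (cv2) and the standard library are available. Lean on these libraries where they do the work, as an engineer would, in place of code of your own. Each camera call takes 0.05 s, during which the arm holds its last target. There are 200 camera calls.

## Working session

There is one attempt and no reset: what is moved stays moved. The work goes in short steps, each a Python script; the robot and the scene stay as the last script left them, time stands still between calls to the robot, and variables do not carry over. Pictures are saved under pics/ and viewed, at most 10 in all, crops included, and the job is handed in when it is done.

```bash
mkdir -p pics; ls; python3 - <<'E'
from station import *
import cv2
for n in ("side","top"):
    cv2.imwrite(f"pics/{n}0.png",get_image(n)); c=calibration(n); print(n,c)
print(calibration("wrist")); o=telemetry.get_obs(); print(o)
E
```

```text
pics
side {'fx': 461.51934169143084, 'fy': 461.51934169143084, 'cx': 259.40640645941943, 'cy': 198.3328890099879, 'world_to_cam': array([[ 0.76213691, -0.64738168,  0.0066553 , -0.42879715],
       [ 0.50056455,  0.59575201,  0.62810403, -0.32473635],
       [-0.41058795, -0.47536986,  0.77810091, -1.32756151],
       [ 0.        ,  0.        ,  0.        ,  1.        ]])}
top {'fx': 395.642445194727, 'fy': 395.642445194727, 'cx': 256.7413214920981, 'cy': 189.8850512288187, 'world_to_cam': array([[ 0.01483465, -0.99986668, -0.0068232 , -0.02531346],
       [ 0.9938128 ,  0.01399293,  0.11018314, -0.55438408],
       [-0.11007297, -0.00841551,  0.99388788, -1.14126632],
       [ 0.        ,  0.        ,  0.        ,  1.        ]])}
{'fx': 295.9681987810541, 'fy': 295.9681987810541, 'cx': 253.19949665459674, 'cy': 190.93555496633468, 'T_tool_cam': array([[ 4.72036547e-04,  9.63168024e-01,  2.68899861e-01,
         6.70646135e-02],
       [ 9.99999805e-01, -5.64683854e-04,  2.67196035e-04,
        -1.11637925e-03],
       [ 4.09198087e-04,  2.68899683e-01, -9.63168102e-01,
        -1.77
[... 216 characters left out ...]
739270e+00, -1.99795334e-02]), 'joint_vel': array([-0.00020145, -0.0009496 , -0.00314444, -0.00067291,  0.00062395,
       -0.00064818]), 'tau': array([ 1.72522738e-03, -4.16413200e+01, -2.34704787e+01,  1.50376977e-04,
        4.88453486e-03, -1.74634971e-05]), 'eef_pos': array([0.19687894, 0.53973405, 0.19484615]), 'orientation': array([[-9.39437310e-01,  3.42720290e-01, -5.86544085e-04],
       [ 3.42720790e-01,  9.39436096e-01, -1.51045114e-03],
       [ 3.33584319e-05, -1.61999501e-03, -9.99998687e-01]]), 'contact_force': array([-0.55411894, -0.16819122, -1.13253889]), 'ft_torque': array([-0.02209185,  0.00917947, -0.02656294]), 'finger_force': 0.0, 'gripper_width': 0.08569807395522094}
```

View pics/top0.png

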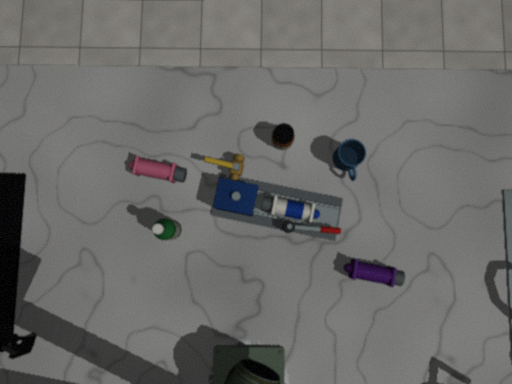

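View pics/side0.png

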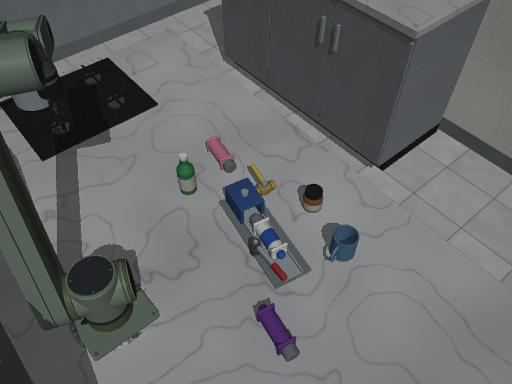

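Candidates for the cartridge in the top picture are white with a blue band at (293,209), lying in the cradle; pink at (157,168); and purple at (375,272). I choose the white one. The red clamp handle is at (330,230), the valve at (225,162), the jar at (283,135), the mug at (350,155) and the bottle at (163,229). Next I'll take wrist views for accuracy.

```bash
cat > h.py <<'E'
from station import *
import numpy as np, cv2
def cam(n,o=None):
    c=calibration(n)
    if n=="wrist":
        T=np.eye(4);T[:3,:3]=o["orientation"];T[:3,3]=o["eef_pos"];W=T@c["T_tool_cam"]
    else: W=np.linalg.inv(c["world_to_cam"])
    return c,W
def ray(n,px,o=None):
    c,W=cam(n,o); d=W[:3,:3]@np.array([(px[0]-c["cx"])/c["fx"],-(px[1]-c["cy"])/c["fy"],-1]); return W[:3,3],d
def onz(n,px,z,o=None):
    p,d=ray(n,px,o); return p+d*(z-p[2])/d[2]
def proj(n,P,o=None):
    c,W=cam(n,o); q=np.linalg.inv(W)@np.append(P,1); return c["cx"]+c["fx"]*q[0]/-q[2], c["cy"]-c["fy"]*q[1]/-q[2]
def down(a):  # tool pointing down, tool x along world angle a
    c,s=np.cos(a),np.sin(a); return np.array([[c,s,0],[s,-c,0],[0,0,-1.]])
E
python3 - <<'E'
from h import *
import pickle
for k,px,z in [("headTL",(219,179),.08),("rear",(341,198),.008),("rear2",(336,239),.008),("boss",(318,213),.038),("handle",(330,230),.042),("pivot",(289,227),.05),("valve",(237,166),.066),("mug",(350,155),.05),("jar",(283,135),.08),("soap",(160,229),.17)]:
    print(k,onz("top",px,z).round(3))
a0=np.arctan2(-1,0.18)
print(telemetry.get_obs()["orientation"][:2,0])
best=[]
for a in np.arange(-3.1,3.1,.3):
    q=kinematics.solve_ik(np.array([.5,-.02,.3]),down(a)); print(round(a,1),None if q is None else np.round(q,2))
E
```

```text
headTL [0.579 0.09  0.08 ]
rear [ 0.536 -0.271  0.008]
rear2 [ 0.414 -0.255  0.008]
boss [ 0.488 -0.197  0.038]
handle [ 0.44  -0.231  0.042]
pivot [ 0.446 -0.112  0.05 ]
valve [0.619 0.041 0.066]
mug [ 0.659 -0.29   0.05 ]
jar [ 0.709 -0.091  0.08 ]
soap [0.434 0.23  0.17 ]
[-0.93943731  0.34272079]
-3.1 [-0.06  0.15  1.53 -0.    1.46 -1.68]
-2.8 [-0.06  0.15  1.53 -0.    1.46 -1.98]
-2.5 [-0.06  0.15  1.53 -0.    1.46 -2.28]
-2.2 None
-1.9 None
-1.6 None
-1.3 None
-1.0 [-0.06  0.15  1.53 -0.    1.46  2.51]
-0.7 [-0.06  0.15  1.53 -0.    1.46  2.21]
-0.4 [-0.06  0.15  1.53 -0.    1.46  1.91]
-0.1 [-0.06  0.15  1.53 -0.    1.46  1.61]
0.2 [-0.06  0.15  1.53 -0.    1.46  1.31]
0.5 [-0.06  0.15  1.53 -0.    1.46  1.01]
0.8 [-0.06  0.15  1.53 -0.    1.46  0.71]
1.1 [-0.06  0.15  1.53 -0.    1.46  0.41]
1.4 [-0.06  0.15  1.53 -0.    1.46  0.11]
1.7 [-0.06  0.15  1.53 -0.    1.46 -0.19]
2.0 [-0.06  0.15  1.53 -0.    1.46 -0.49]
2.3 [-0.06  0.15  1.53 -0.    1.46 -0.79]
2.6 [-0.06  0.15  1.53 -0.    1.46 -1.09]
2.9 [-0.06  0.15  1.53 -0.    1.46 -1.39]
```

```bash
python3 - <<'E'
from h import *
import pickle
robot.move_linear(np.array([.197,.54,.36]),velocity=.3)
robot.move_ptp(np.array([.45,-.12,.30]),down(-.1))
set_gripper(0.0)
O=[]
for i,p in enumerate([(.42,-.15,.23),(.50,-.02,.23)]):
    robot.move_linear(np.array(p),velocity=.2); robot.pause(.2)
    o=telemetry.get_obs(); im=get_image("wrist"); O.append(o)
    cv2.imwrite(f"pics/w{i}raw.png",im); cv2.imwrite(f"pics/w{i}.png",cv2.resize(im,(800,600),interpolation=cv2.INTER_CUBIC))
pickle.dump(O,open("O.pkl","wb")); print(o["time_s"],o["contact_force"])
E
```

```text
6.0083 [-0.18878807  1.16215404 -0.87788403]
```

View pics/w0.png

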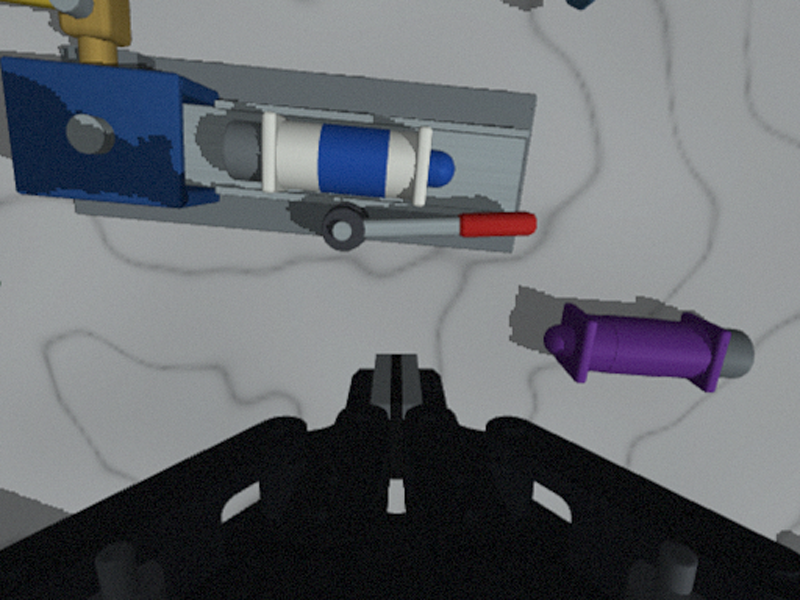

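View pics/w1.png

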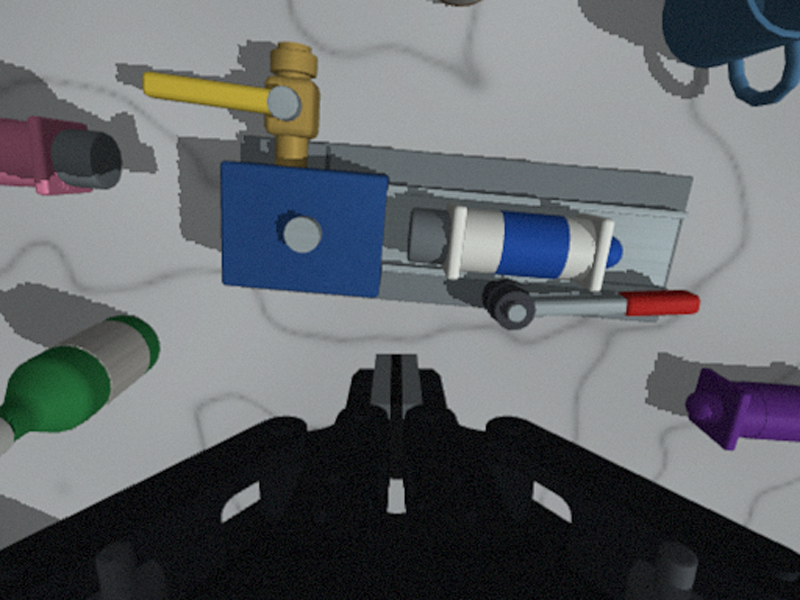

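```bash
cat > fit.py <<'E'
from h import *
import pickle
from scipy.optimize import least_squares
O=pickle.load(open("O.pkl","rb")); S=512/800
H=[((165,-44,82),(3,57),(223,161)),((50,-44,82),(181,75),(388,176)),((50,44,82),(185,207),(378,297)),((165,44,82),(17,192),(222,284)),
 ((None,-65,8),(536,95),(692,178)),((None,65,8),(512,251),(657,322))]
def U(v,P): c,s=np.cos(v[2]),np.sin(v[2]); return np.array([v[0]+c*P[0]-s*P[1],v[1]+s*P[0]+c*P[1],P[2]+v[4]])
def res(v):
    r=[]
    for P,a,b in H:
        P=np.array([v[3] if P[0] is None else P[0]/1e3,P[1]/1e3,P[2]/1e3])
        for o,px in zip(O,(a,b)): r+=list(np.array(proj("wrist",U(v,P),o))-np.array(px)*S)
    return r
f=least_squares(res,[.5,-.07,1.45,-.21,0],loss="soft_l1"); v=f.x; print("unit x y yaw xr dz",v.round(4)); print(np.round(f.fun,1))
def tri(a,b):
    A=[];B=[]
    for o,px in zip(O,(a,b)):
        p,d=ray("wrist",np.array(px)*S,o); d/=np.linalg.norm(d); M=np.eye(3)-np.outer(d,d); A.append(M);B.append(M@p)
    return np.linalg.lstsq(np.vstack(A),np.hstack(B),rcond=None)[0]
def toU(p): c,s=np.cos(v[2]),np.sin(v[2]); d=p[:2]-v[:2]; return np.array([c*d[0]+s*d[1],-s*d[0]+c*d[1],p[2]-v[4]])*1e3
if __name__=="__main__":
    for k,a,b in [("boss",(455,168),(621,250)),("handle_end",(536,223),(698,302)),("red_start",(461,225),(627,303)),("pivot",(342,230),(517,312))]:
        p=tri(a,b); print(k,p.round(4),toU(p).round(1))
    print("vpiv",toU(onz("wrist",np.array((284,103))*S,.078,O[1])).round(1),"vtip",toU(onz("wrist",np.array((146,83))*S,.07,O[1])).round(1))
    np.save("unit.npy",v)
E
python3 fit.py
```

```text
unit x y yaw xr dz [ 0.5117 -0.0644  1.381  -0.2061 -0.0058]
[ 0.  -0.6 -1.1 -0.5 -0.2 -0.9 -0.  -0.3 -0.2  1.1 -0.   0.3  1.7  1.1
  0.4  0.1  0.8  0.2 -0.1 -0.8  0.1  1.1 -1.  -0.2]
boss [ 0.4867 -0.2046  0.0365] [-142.4   -2.    42.3]
handle_end [ 0.4394 -0.2635  0.0462] [-209.2   33.4   52. ]
red_start [ 0.4442 -0.2054  0.047 ] [-151.2   39.6   52.8]
pivot [ 0.4501 -0.1138  0.0585] [-60.1  51.1  64.3]
vpiv [122.5 -84.2  83.8] vtip [217.  -89.4  75.8]
```

The white cartridge with the blue band lies in the cradle, confirmed in both close wrist views: boss at (455,168) and (621,250), red handle end at (536,223) and (698,302). The triangulated points agree with the text to a few mm. Now push.

```bash
cat >> h.py <<'E'
def unit(): return np.load("unit.npy")
def W(x,y,z):  # unit mm -> world m
    v=unit(); c,s=np.cos(v[2]),np.sin(v[2]); return np.array([v[0]+(c*x-s*y)/1e3,v[1]+(s*x+c*y)/1e3,z/1e3])
def fu():  # force in unit axes, mean of few samples
    F=[]
    for _ in range(6): F.append(telemetry.get_obs()["contact_force"]); robot.pause(.01)
    F=np.mean(F,0); v=unit(); c,s=np.cos(v[2]),np.sin(v[2]); return np.array([c*F[0]+s*F[1],-s*F[0]+c*F[1],F[2]])
def tu():
    p=telemetry.get_obs()["eef_pos"]; v=unit(); c,s=np.cos(v[2]),np.sin(v[2]); d=(p[:2]-v[:2])*1e3; return np.array([c*d[0]+s*d[1],-s*d[0]+c*d[1],p[2]*1e3])
E
python3 - <<'E'
from h import *
a=unit()[2]; y=-3
robot.move_ptp(W(-180,y,130),down(a))
robot.move_linear(W(-180,y,28),velocity=.15); robot.pause(.1)
b=fu(); print("base",b,tu())
r=robot.move_linear(W(-84,y,28),velocity=.04,stop_force=10); print(r,tu(),fu()-b)
if not r:
  for x in range(-82,-38,2):
    r=robot.move_linear(W(x,y,28),velocity=.02,stop_force=9); robot.pause(.05); f=fu()-b; print(x,tu().round(1),f.round(2))
    if r or -f[0]>10: break
robot.pause(.2)
print(telemetry.get_obs()["time_s"]); cv2.imwrite("pics/t1.png",cv2.resize(get_image("top")[140:290,170:370],(800,600)))
E
```

```text
base [-0.16880518  0.11489823  0.32431092] [-180.23882684   -3.83942965   29.09684956]
False [-84.07699101  -3.03955754  28.0283787 ] [-2.44630785 -0.19312967  1.06713068]
-82 [-81.9  -3.   28. ] [-2.32 -0.42  0.95]
-80 [-79.9  -3.   28. ] [-2.2   0.12  1.15]
-78 [-77.9  -3.   28. ] [-1.92 -0.35  1.69]
-76 [-75.9  -3.   28. ] [-2.16 -0.2   0.77]
-74 [-73.9  -3.   28. ] [-1.76 -0.55  1.05]
-72 [-71.9  -3.   28. ] [-2.25 -0.11  1.41]
-70 [-69.9  -3.   28. ] [-1.71 -0.18  1.75]
-68 [-67.9  -3.   28. ] [-1.95 -0.33  1.77]
-66 [-65.9  -3.   28. ] [-2.11 -0.19  1.63]
-64 [-63.9  -3.   28. ] [-1.96 -0.46  1.32]
-62 [-61.9  -3.   28. ] [-2.01 -0.29  1.77]
-60 [-59.9  -3.   28. ] [-2.   -0.65  1.28]
-58 [-57.9  -3.   28. ] [-1.7  -0.68  1.19]
-56 [-55.9  -3.   28. ] [-2.13 -0.59  1.38]
-54 [-53.9  -3.   28. ] [-1.76 -0.31  1.3 ]
-52 [-51.9  -3.   28. ] [-2.45 -0.44  0.98]
-50 [-49.9  -3.   28. ] [-1.77 -0.38  1.54]
-48 [-47.9  -3.   28. ] [-2.15 -0.63  1.23]
-46 [-45.9  -3.   28. ] [-2.31 -0.41  1.46]
-44 [-43.9  -3.   28. ] [-1.97 -0.59  1.13]
-42 [-41.9  -3.   28. ] [-2.3  -0.27  1.27]
-40 [-40.  -3.  28.] [-3.36 -0.26  1.1 ]
19.2083
```

```bash
python3 - <<'E'
from h import *
im=np.hstack([cv2.resize(get_image("side")[160:300,200:320],(400,467)),cv2.resize(get_image("top")[160:250,200:300],(400,360))[0:360] if 0 else cv2.resize(get_image("top")[160:255,195:276],(400,467))])
cv2.imwrite("pics/c1.png",im); print(telemetry.get_obs()["gripper_width"])
E
```

```text
-0.0001162213584782361
```

View pics/c1.png

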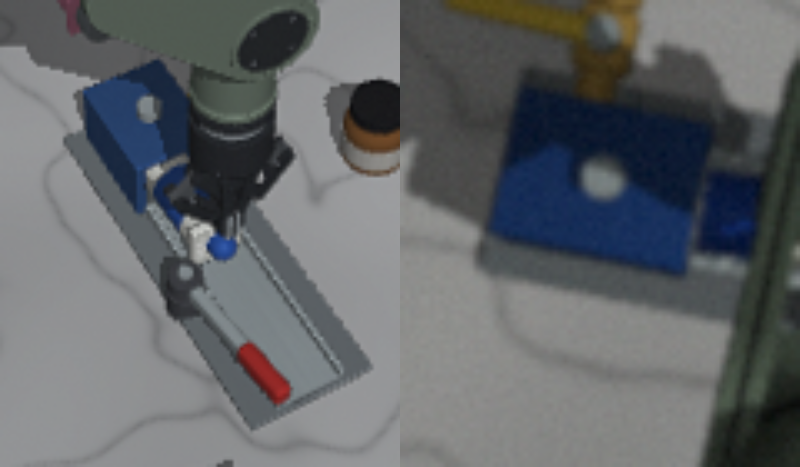

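```bash
python3 - <<'E'
from h import *
o=telemetry.get_obs(); print(o["eef_pos"],proj("side",o["eef_pos"]), tu(), o["orientation"].round(3).tolist())
for P in [(-30,-3,38),(-52,0,38),(-40,-3,52),(50,44,82),(50,-44,82),(165,44,82),(-206,65,8),(-206,-65,8)]: print(P,np.round((np.array(proj("side",W(*P)))-[200,160])*3.333))
print("boss if z=38:",onz("side",(222/3.333+200,247/3.333+160),.038))
cv2.imwrite("pics/c2.png",cv2.resize(get_image("wrist")[120:384,96:416],(726,599)))
E
```

```text
[ 0.50703168 -0.10426845  0.02797308] (np.float64(267.3855730682037), np.float64(234.72798259750033)) [-40.02660108  -2.96291286  27.97307674] [[0.189, 0.982, -0.0], [0.982, -0.189, 0.0], [-0.0, -0.0, -1.0]]
(-30, -3, 38) [220. 235.]
(-52, 0, 38) [228. 253.]
(-40, -3, 52) [225. 235.]
(50, 44, 82) [135. 168.]
(50, -44, 82) [216. 133.]
(165, 44, 82) [80. 87.]
(-206, 65, 8) [252. 427.]
(-206, -65, 8) [374. 365.]
boss if z=38: [ 0.50204644 -0.10595988  0.038     ]
```

View pics/c2.png

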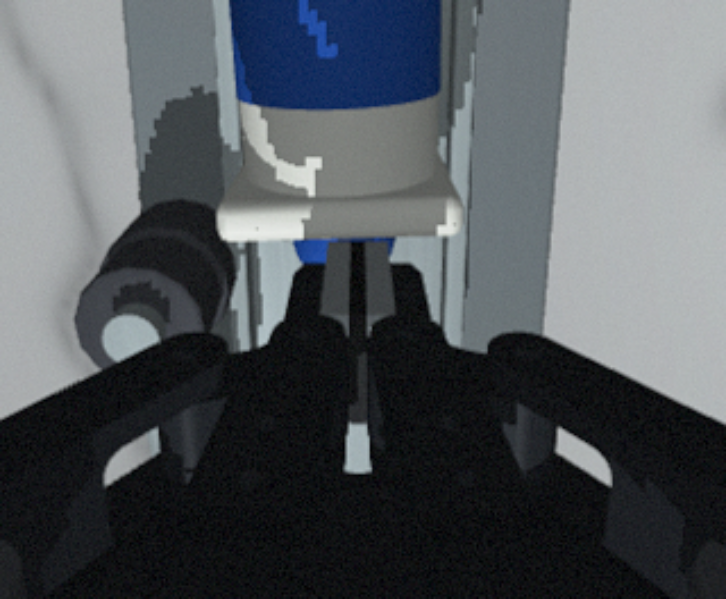

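```bash
python3 - <<'E'
from h import *
A=get_image("side")[205:265,235:295]
x,y,z=tu(); r=robot.move_linear(W(x,y,110),velocity=.1,stop_force=8); print(r,tu())
robot.move_linear(W(-120,y,150),velocity=.2); robot.pause(.1); 
o=telemetry.get_obs(); w=get_image("wrist"); import pickle; pickle.dump((o,w),open("w3.pkl","wb"))
B=get_image("side")[205:265,235:295]
cv2.imwrite("pics/c3.png",np.hstack([cv2.resize(A,(300,300),interpolation=3),cv2.resize(w[60:260,130:380],(480,384))[:300] if 0 else cv2.resize(w[0:240,130:380],(312,300))]))
print(o["time_s"])
E
```

```text
False [-39.87870822  -2.36104838 109.33222653]
21.125
```

View pics/c3.png

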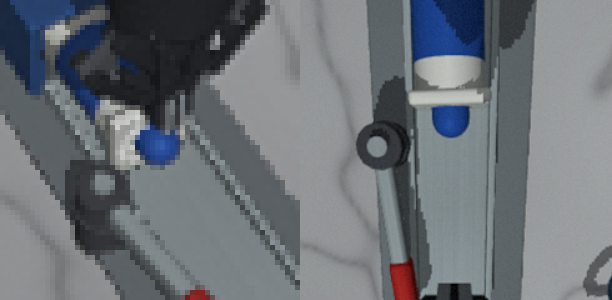

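```bash
python3 - <<'E'
from h import *
import pickle
o,w=pickle.load(open("w3.pkl","rb"))
def U(p): v=unit(); c,s=np.cos(v[2]),np.sin(v[2]); d=(p[:2]-v[:2])*1e3; return np.round([c*d[0]+s*d[1],-s*d[0]+c*d[1]],1)
raw=lambda x,y:((x-300)/312*250+130,y/300*240)
for n,x,y,z in [("boss",450,137,.038),("flange L bottom edge",408,104,.066),("flange R",492,103,.066),("pivot",382,145,.06),("railL",418,250,.02),("railR",484,250,.02)]: print(n,U(onz("wrist",raw(x,y),z,o)))
print(fwd:=tu())
E
```

```text
boss [-53.3   0.1]
flange L bottom edge [-32.1  27.7]
flange R [-31.4 -28.2]
pivot [-58.7  47.5]
railL [-148.    28.2]
railR [-147.9  -29.2]
[-118.94124669   -2.48016454  149.23698771]
```

Cartridge origin is about 43.5 mm in the unit (boss end −53.3, rear flange −31.5), and the seal was just felt. Next is swinging the clamp lever.

```bash
cat >> h.py <<'E'
def lev(t,d,z,R=119):  # pose of TCP behind lever at angle t
    u=-np.array([np.cos(t),np.sin(t)]); n=np.array([np.sin(t),-np.cos(t)])
    p=np.array([-60,52])+R*u-d*n; return W(p[0],p[1],z),down(unit()[2]+t-np.pi/2)
def ft(t,b): f=fu()-b; return -(f[0]*np.sin(t)-f[1]*np.cos(t))
E
python3 - <<'E'
from h import *
t=.127
robot.move_ptp(*lev(t,45,130)); p,_=lev(t,45,26); robot.move_linear(p,velocity=.15); robot.pause(.1); b=fu(); print(b)
p,R=lev(t,14,26); r=robot.move_linear(p,R,velocity=.03,stop_force=4); x=tu()
d=-((x[:2]-[-60,52])@np.array([np.sin(t),-np.cos(t)])); print(r,x,"d",d,ft(t,b))
t0=t
for t in list(np.arange(.2,1.51,.1)):
    p,R=lev(t,20,26); robot.move_linear(p,R,velocity=.06); f=ft(t,b); print(round(t,2),f.round(2),tu().round(1))
    if f>18: print("STOP");break
o=telemetry.get_obs(); print(o["time_s"],b)
cv2.imwrite("pics/c4.png",np.hstack([cv2.resize(get_image("side")[170:290,210:330],(400,400)),cv2.resize(get_image("wrist"),(400,400))]))
np.save("b.npy",b)
E
```

```text
[0.20262061 0.35369257 0.40742824]
False [-179.79824586   51.05143006   25.96348493] d 14.232580939548324 -0.2657907013036531
0.2 -0.16 [-180.6   48.1   26. ]
0.3 -0.32 [-179.5   36.5   25.9]
0.4 -0.14 [-177.3   24.8   25.9]
0.5 -0.61 [-174.    13.2   25.9]
0.6 0.14 [-169.5    2.    25.9]
0.7 0.2 [-163.9   -8.7   25.9]
0.8 -0.23 [-157.4  -18.8   25.9]
0.9 0.03 [-149.8  -28.3   25.9]
1.0 0.16 [-141.3  -36.9   25.9]
1.1 0.57 [-132.   -44.5   25.9]
1.2 0.36 [-122.   -51.3   25.9]
1.3 -0.03 [-111.4  -57.    25.9]
1.4 0.41 [-100.3  -61.6   25.9]
1.5 0.32 [-88.7 -65.1  26. ]
30.1083 [0.20262061 0.35369257 0.40742824]
```

View pics/c4.png

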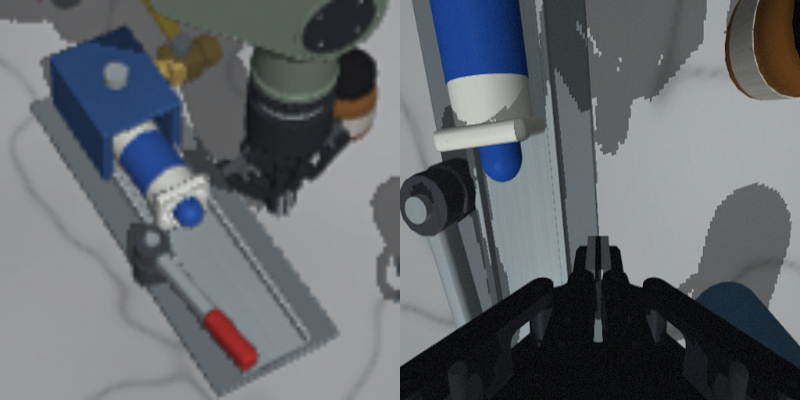

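The side view shows the lever untouched: the tips passed over it, as they passed over the boss. I'll check the true tip height against the cameras.

```bash
python3 - <<'E'
from h import *
o=telemetry.get_obs(); p=o["eef_pos"]
print("side",proj("side",p),"seen ~(294.6,233.6)", "wrist",proj("wrist",p,o),"seen ~(253,227)")
for dz in (.02,.03,.04): print(dz,proj("side",p+[0,0,dz]),proj("wrist",p+[0,0,dz],o))
print(o["gripper_width"],o["finger_force"])
# forward kinematics consistency
q=kinematics.solve_ik(p,o["orientation"]); print(np.round(q-o["joint_pos"],4))
x,y,_=tu(); b=fu(); r=robot.move_linear(W(x,y,-8),velocity=.04,stop_force=5); print(r,tu(),fu()-b)
cv2.imwrite("pics/s5.png",get_image("side"))
E
```

```text
side (np.float64(292.11232554657283), np.float64(238.27011642430614)) seen ~(294.6,233.6) wrist (np.float64(251.81851019450772), np.float64(216.75734933438915)) seen ~(253,227)
0.02 (np.float64(292.5075142880255), np.float64(234.68395218020328)) (np.float64(251.68418666468253), np.float64(229.04948678874496))
0.03 (np.float64(292.70832160551356), np.float64(232.86171397755876)) (np.float64(251.60491383569087), np.float64(236.3038562326496))
0.04 (np.float64(292.9113175792747), np.float64(231.01961468059244)) (np.float64(251.51550152459217), np.float64(244.48610412002392))
-0.00010697408738131592 0.0
[-0. -0. -0. -0.  0. -0.]
False [-88.76462962 -65.37243647  -7.78207831] [ 0.09991044 -0.03703385 -0.08170177]
```

```bash
python3 - <<'E'
from h import *
robot.move_linear(W(-100,-51,-5),velocity=.1); robot.pause(.1); b=fu()
r=robot.move_linear(W(-100,-51,-40),velocity=.02,stop_force=4); print(r,tu(),fu()-b,telemetry.get_obs()["time_s"])
E
```

```text
True [-100.01538284  -50.95193462  -27.62742784] [-0.25441397  0.44106566  4.50246748] 33.0
```

The real finger tips sit about 35 mm higher than the reported TCP (plate felt at TCP z −27). I'll lower accordingly and redo the swing.

```bash
python3 - <<'E'
from h import *
x,y,_=tu(); robot.move_linear(W(x,y,60),velocity=.25)
t=.127; Z=0
robot.move_ptp(*lev(t,40,60)); p,R=lev(t,40,Z); robot.move_linear(p,velocity=.2); robot.pause(.1); b=fu()
p,R=lev(t,10,Z); r=robot.move_linear(p,R,velocity=.03,stop_force=4); x=tu()
d=-((x[:2]-[-60,52])@np.array([np.sin(t),-np.cos(t)])); print(r,x,"d",d,ft(t,b)); np.save("b.npy",b)
if r:
  F=[];d=20
  ts=list(np.arange(.25,1.41,.13))+list(np.arange(1.43,1.72,.03))
  for t in ts:
    p,R=lev(t,d,Z); robot.move_linear(p,R,velocity=.08 if t<1.42 else .03); f=ft(t,b); F.append(f); print(round(t,2),f.round(2),tu().round(1))
    base=np.median(F[2:8]) if len(F)>8 else 8
    if f>20 or (t>1.42 and f-base>3.3): break
  print(base,np.std(F[2:8]))
print(telemetry.get_obs()["time_s"])
E
```

```text
True [-180.57501863   57.41333177   -0.35909308] d 20.64163118149149 0.3393948543061559
0.25 3.06 [-179.7   43.6   -0.7]
0.38 3.9 [-177.8   27.2   -0.3]
0.51 3.03 [-1.738e+02  1.130e+01  1.000e-01]
0.64 2.28 [-167.6   -3.5    0.3]
0.77 1.58 [-159.5  -17.1    0.3]
0.9 1.73 [-149.8  -29.5    0.3]
1.03 1.98 [-138.5  -40.4    0.3]
1.16 1.82 [-125.8  -49.4    0.2]
1.29 1.76 [-1.121e+02 -5.690e+01  1.000e-01]
1.43 5.53 [-97.5 -62.9   0.1]
1.89951597304717 0.4807107334605171
40.275
```

```bash
cat >> h.py <<'E'
def U(p): v=unit(); c,s=np.cos(v[2]),np.sin(v[2]); d=(p[:2]-v[:2])*1e3; return np.array([c*d[0]+s*d[1],-s*d[0]+c*d[1]])
def red(n,z=.05):
    o=telemetry.get_obs(); im=get_image(n).astype(int); m=((im[...,2]>70)&(im[...,2]>2.2*im[...,1])&(im[...,2]>2.2*im[...,0])).astype(np.uint8)
    k,l,st,c=cv2.connectedComponentsWithStats(m); 
    if k<2: return None
    i=1+st[1:,4].argmax(); u=U(onz(n,c[i],z,o)); return u.round(1),st[i,4],np.arctan2(52-u[1],-60-u[0]).round(3)
E
python3 - <<'E'
from h import *
b=np.load("b.npy"); print(ft(1.43,b),fu()-b)
for n in ("side","top","wrist"): print(n,red(n))
cv2.imwrite("pics/c6.png",np.hstack([cv2.resize(get_image("side")[170:290,210:330],(400,400)),cv2.resize(get_image("wrist"),(400,400))]))
E
```

```text
5.934511213115859 [-5.93167616  0.20046829  1.08915277]
side (array([-88.3, -39.6]), np.int32(11), np.float64(1.271))
top None
wrist (array([-76.5, -66.1]), np.int32(5143), np.float64(1.432))
```

View pics/c6.png

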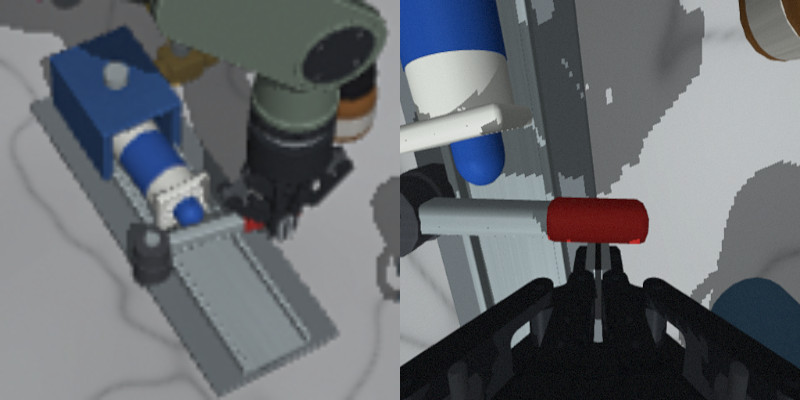

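```bash
python3 - <<'E'
from h import *
b=np.load("b.npy"); d=20
for t in [1.49]+list(np.arange(1.51,1.641,.02)):
    p,R=lev(t,d,0); robot.move_linear(p,R,velocity=.015); f=ft(t,b); print(round(t,3),f.round(2),tu().round(1))
    if f>13.5: break
print(telemetry.get_obs()["time_s"], red("wrist"))
cv2.imwrite("pics/w7.png",get_image("wrist"))
E
```

```text
1.49 6.71 [-90.8 -65.    0.1]
1.51 6.54 [-88.5 -65.6   0. ]
1.53 6.13 [-86.1 -66.2   0.1]
1.55 6.51 [-83.7 -66.8   0.1]
1.57 6.53 [-81.4 -67.2   0.1]
1.59 7.52 [-79.3 -67.7   0.1]
1.61 8.4 [-77.2 -68.1   0.1]
1.63 8.98 [-74.9 -68.4   0.1]
43.8167 (array([-53.8, -67.1]), np.int32(5148), np.float64(1.623))
```

```bash
python3 - <<'E'
from h import *
b=np.load("b.npy"); d=20
for t in [1.65,1.67,1.685,1.70]:
    p,R=lev(t,d,0); robot.move_linear(p,R,velocity=.015); f=np.mean([ft(t,b),ft(t,b)]); print(round(t,3),f.round(2),tu().round(1))
    if f>10.6: break
print(red("wrist"))
p,R=lev(t,45,0); robot.move_linear(p,R,velocity=.08); robot.pause(.25); print(fu()-b,red("wrist"))
cv2.imwrite("pics/w8.png",cv2.resize(get_image("wrist"),(800,600)))
x,y,_=tu(); robot.move_linear(W(x,y,80),velocity=.25)
print(telemetry.get_obs()["time_s"])
E
```

```text
1.65 9.59 [-72.7 -68.7   0.1]
1.67 10.38 [-70.4 -69.    0.1]
1.685 10.72 [-68.8 -69.2   0.1]
(array([-47.8, -66.6]), np.int32(5137), np.float64(1.673))
[0.05398741 0.29713057 0.22065143] (array([-49. , -66.9]), np.int32(5326), np.float64(1.663))
46.4833
```

```bash
python3 - <<'E'
from h import *
def val(v,d,z,R=75):
    u=np.array([np.cos(v),-np.sin(v)]); n=np.array([-np.sin(v),-np.cos(v)]); p=np.array([125,-85])+R*u-d*n
    return W(p[0],p[1],z),down(unit()[2]+np.pi/2-v)
Z=26
robot.move_ptp(*val(0,42,85)); robot.move_linear(val(0,42,Z)[0],velocity=.2); robot.pause(.05); b=fu()
for v in [0,.15,.3,.45,.6,.72,.785]:
    p,R=val(v,19,Z); robot.move_linear(p,R,velocity=.06 if v<.7 else .03); print(v,(fu()-b).round(2))
p,R=val(v,50,Z); robot.move_linear(p,R,velocity=.1); robot.move_linear(p+[0,0,.1],R,velocity=.25)
robot.pause(.1); o=telemetry.get_obs(); print(o["time_s"],tu())
w=get_image("wrist"); 
def yel(n,o,im):
    h=cv2.cvtColor(im,cv2.COLOR_BGR2HSV); m=cv2.inRange(h,(24,170,70),(34,255,255)); k,l,st,c=cv2.connectedComponentsWithStats(m); i=1+st[1:,4].argmax()
    ys,xs=np.where(l==i); P=np.array([U(onz(n,(x,y),.073,o)) for x,y in zip(xs,ys)]); e=np.linalg.svd(P-P.mean(0),full_matrices=False)[2][0]
    return P.mean(0).round(1),st[i,4],np.arctan(-e[1]/e[0]).round(3)
t=get_image("top")
for n,im in (("wrist",w),("top",t),("side",get_image("side"))):
    try: print(n,yel(n,o,im))
    except Exception as e: print(n,e)
print("red",red("top"),red("side"))
cv2.imwrite("pics/c9.png",np.hstack([cv2.resize(w,(400,300)),cv2.resize(t[130:260,190:363],(400,300))]))
E
```

```text
0 [ 0.14  0.5  -0.25]
0.15 [-0.01  0.18 -0.34]
0.3 [0.36 0.08 0.11]
0.45 [ 0.51  0.29 -0.21]
0.6 [ 0.28  0.12 -0.19]
0.72 [1.46 2.42 1.2 ]
0.785 [0.82 1.92 0.72]
52.2833 [ 212.81093523 -101.77358042  124.50075371]
wrist (array([ 147.9, -103.6]), np.int32(826), np.float64(0.805))
top (array([ 160.6, -119.5]), np.int32(89), np.float64(0.8))
side (array([ 189.1, -145.2]), np.int32(1), np.float64(-0.0))
red (array([-48.9, -65.7]), np.int32(96), np.float64(1.664)) (array([-54.6, -64.6]), np.int32(101), np.float64(1.617))
```

View pics/c9.png

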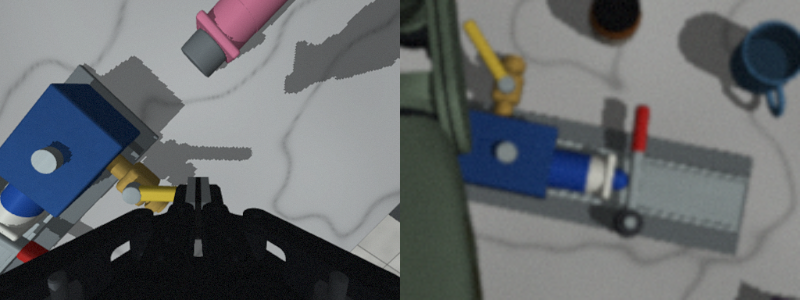

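The valve stands at about 0.80 rad (target 0.785). The lever lies across behind the cartridge at about 1.665 rad, and the arm is clear of everything.

```bash
python3 -c "
from station import *
print(job.finish_job())"
```

```text
the job is handed in; nothing more can be done
None
```

I handed the job in at about 52 s of the 67 s allowed: the cartridge is in the head on its seal, the clamp lever is across behind it at an estimated 9–10 N and let go, and the valve stands at about 46°. The finger tips sat about 35 mm above the reported TCP, so the cartridge was pushed on its rear flange instead of the boss, and the seal was felt only lightly (about 1 N).

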